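# Slide the parts box over the sill of the dust hood

### The job

Put the orange-lidded parts box away in the clear dust hood: raise only its front end (by the knob) and rest that on the hood's white sill, let go there with the back end still down on the bench, then push it on until it is wholly over the sill, lying flat on the green floor and roughly square with the hood. Do not pick the box up whole, and leave the blue-lidded box where it is.

Things in the scene. Friction and masses are not known exactly. Their poses are not given: they have to be found in the camera images.
- orange_box: Plywood box, flat orange lid, loose, 110 mm long (x) x 84 wide x 36 high, about 0.5 kg, front-heavy. Origin: centre of underside; +x to its front end, which faces the hood. Black ball knob, 24 mm across, on a 12 mm stem: centre 37 mm ahead of the origin, 64 mm above the underside. The box pivots in a pinch on the knob, so raising the knob leaves the back end down. White slick back end.
- orange_box_back (a point): Middle of the lower back edge of the orange box (55 mm behind its origin). Its axes are those of the box.
- blue_box: Bystander: the same box and knob with a blue lid, standing next to the orange one, on either side of it. Same origin and axes.
- dust_hood: Fixed clear hood, open front. Origin: on the bench, foot of the sill's front face, mid-width; +x into the hood. Slippery white plastic sill across the front, 10 mm high, x 0 to 12 mm. Green floor 3 mm high behind it, to the back wall at x 182. Inside 330 wide. Side walls 45 high to x 102, then 130. Clear roof, underside 129 high, over x 103 to 186 only. Boxes start 20 to 50 short of it.
Mind the look-alikes: they are no part of the job. Leave any red or turquoise look-alike of the orange_box alone.

How it is judged:
By the outcome, as a careful person would: the job done as asked, in the order asked, and still so for the second after the job is handed in, with the robot touching nothing.
It also fails if it takes over 51 s, if anything falls off the work surface, if the arm or the gripper's body presses on something with over 40 N, if the wrist force passes 120 N, or if a joint passes its speed limit or range.

### The arm

A 6-joint arm with a two-finger parallel gripper is mounted at the origin on the work surface. World frame = base frame: x ahead of the robot, y to its left, z up, the work surface at z = 0. Lengths are in mm, angles in rad, forces in N, time in s.
With the tool pointing down it reaches from about 350 to 975 mm from the base axis. Payload 7.1 kg.
Tool frame: the origin (TCP) lies at the very end of the fingers, on their centre line; the grasp point (between the pads) lies 19 mm behind it; y points along the fingers, x is the direction in which the jaws open and shut, and the axes are right-handed (so a half turn about y gives the same grasp; the last joint's range is limited). The gripper opens to 88 mm and grips with 3 to 60 N. Pads are 20 mm wide; open, the fingers measure 115 mm over their backs; the gripper's body (75 mm by 178 mm) begins 61 mm behind the grasp point.
Start: joints at [1.324, 0.423, 1.63, -0, 1.089, -0.019], TCP at [141.116, 608.844, 222.675] pointing down, gripper open.
Joint ranges: [-3, 3], [-0.9, 2.11], [0.09, 2.58], [-1.31, 4.45], [0.11, 2.69], [-2.54, 2.54]. Speed limits (rad/s): [2.39, 2.39, 3.01, 3.14, 3.14, 3.14].

### API

Orientations are given as a rotation vector (axis times angle).
In Python, from workcell import ctrl gives the robot as it stands. The module is installed in compiled form; this text tells all that it offers.
- The arm moves only by the tool carry_out, never from a script. Its arguments are lists of equal length, an entry for each row: "delta_pos": the shift along the tool's x, y, z in cm, a list of three; "rotation": the turn, a rotation vector about the tool's x, y, z in rad, a list of three. In form: {"delta_pos": [[dx, dy, dz], ...], "rotation": [[wx, wy, wz], ...]}. A call has 1 to 12 rows; each row is the pose to reach, as a shift and turn from the pose commanded when the call began, along the tool's axes at that moment; what a row does not reach only later rows make up. A row lasts 1/12 s, in which the tool goes at most 41.7 mm and 7.16 degrees, less where a joint would pass 70% of its speed; a pose out of reach is approached as far as the arm can. A call with a gripper value outside its range is refused whole. "hand" is the closure in counts, from 0 (fully open) to 255 (shut), set as the call begins (left out, the last holds). The fingers move at their own pace and stop on an object; the grip force is fixed at half the most. Time passes only in rows, so rows that repeat a pose let the fingers close. It gives the time, the measured TCP pose, the force and the opening at its end, in the units of the state.
- ctrl.get_obs(): the state, without advancing time (a new reading comes with each control period).
- ctrl.get_image(name): name is "scene" or "top" or "wrist"; returns the picture (480x640x3 uint8, red, green, blue); there is no depth.
- ctrl.camera_info(name): a dict with "fov_y" (degrees; the focal length in pixels is half the picture's height over the tangent of half this angle, whatever the lens; pixels are square), "cx", "cy" (the principal point, pixels), "k1" (the pictures are not rectified: a ray, as slopes to the right and down, at radius r is drawn at 1 + k1 r^2 times it, then the intrinsics apply), "R" (3x3) and "t" (3): a world point X has camera coordinates R X + t; the wrist camera has in their place "T_tool_cam" (4x4, takes a point from camera to tool coordinates, whose origin is the TCP and whose axes are the tool frame's). Camera axes: x right, y down, z forward; pixel columns grow to the right and rows downward; lengths in mm; the calibration is good to about 2 mm. A picture is of the moment at which its call begins: read the wrist's pose just before it. camera_info takes no time and is no camera call.
- ctrl.close_job(): hands the job in, once; it reports no verdict.
The state is a dict: "t": time; "qpos": joint angles; "qvel": joint speeds; "joint_torque": joint torques, N m; "ee_pos": TCP position; "orientation": TCP orientation; "ft_force": force on the tool from outside, world axes, zero at the start; "moment": the same for the moment, N m; "width": finger opening in mm.
Only numpy, scipy, OpenCV 4.12 (cv2) and the standard library are available. Lean on these libraries where they do the work, as an engineer would, in place of code of your own. Each camera call takes 0.05 s, during which the arm holds its last target.

## Working session

There is one attempt and no reset: what is moved stays moved. The work goes in short steps, Python scripts to look and compute and a tool call to move; the robot and the scene stay as the last step left them, time stands still between calls to the robot, and variables do not carry over. Pictures are saved under pics/ and viewed, and the job is handed in when it is done.

Besides the shell and the picture viewer there is one more tool, called after ">>>" as name(argument=value, ...) on one line, values as JSON. carry_out: Moves the arm, as the interface text tells. Its arguments: {"type":"object","properties":{"delta_pos":{"type":"array","items":{"type":"array","items":{"type":"number"}}},"rotation":{"type":"array","items":{"type":"array","items":{"type":"number"}}},"hand":{"type":"number"}},"required":["delta_pos","rotation"]}

```bash
mkdir -p pics
python3 - <<'E'
from workcell import ctrl
import cv2,numpy as np
o=ctrl.get_obs()
for k,v in o.items(): print(k,np.round(v,3))
for n in("scene","top","wrist"):
    im=ctrl.get_image(n); cv2.imwrite(f"pics/{n}0.png",im[:,:,::-1]); print(n,ctrl.camera_info(n))
E
```

```text
t 0.0
qpos [ 1.324  0.424  1.631  0.     1.089 -0.019]
qvel [-0.    -0.     0.002 -0.001 -0.001  0.001]
joint_torque [ 0.0000e+00 -5.4462e+01 -2.7367e+01  6.4000e-02  2.3000e-02 -0.0000e+00]
ee_pos [140.998 608.33  221.925]
orientation [-1.309 -1.039  1.041]
ft_force [0.656 0.89  0.433]
moment [0.012 0.001 0.02 ]
width 87.904
scene {'fov_y': 51.528226684287475, 'cx': 312.5138138209995, 'cy': 247.55911072524975, 'k1': -0.1317902104019144, 'R': array([[-0.05073707,  0.9986708 ,  0.00907698],
       [ 0.83050875,  0.04723809, -0.55499891],
       [-0.55468998, -0.02062051, -0.83180155]]), 't': array([  26.78195046, -364.59335912,  999.86978906])}
top {'fov_y': 43.16179547493471, 'cx': 315.5941443302464, 'cy': 242.7872812937006, 'k1': -0.11100917894669804, 'R': array([[ 0.02181186, -0.99946087,  0.02453981],
       [-0.98310177, -0.0259043 , -0.18121776],
       [ 0.18175574, -0.02017243, -0.98313678]]), 't': array([-34.16922394, 470.37382306, 706.89239155])}
wrist {'fov_y': 58.4662132201232, 'cx': 329.1452804152246, 'cy': 242.30370827635306, 'k1': -0.04672933083809292, 'T_tool_cam': array([[ 9.99999427e-01,  7.58139430e-04, -7.56072302e-04,
         4.23336302e-01],
       [ 9.35271327e-04, -2.74744354e-01,  9.61516856e-01,
        -1.61529860e+02],
       [ 5.21237245e-04, -9.61517012e-01, -2.74744906e-01,
         7.56369995e+01],
       [ 0.00000000e+00,  0.00000000e+00,  0.00000000e+00,
         1.00000000e+00]])}
```

View pics/scene0.png

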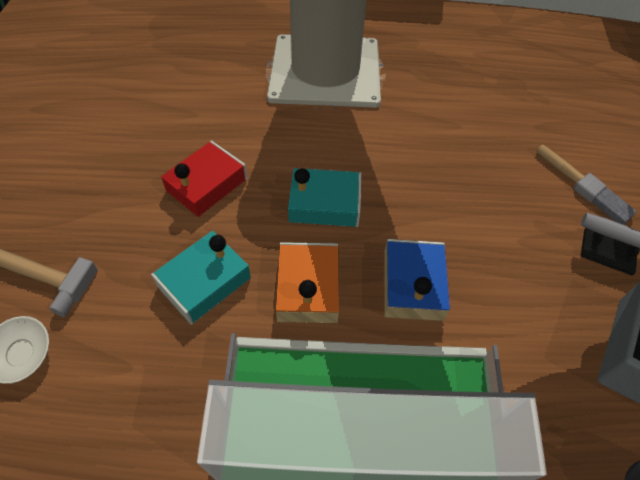

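View pics/top0.png

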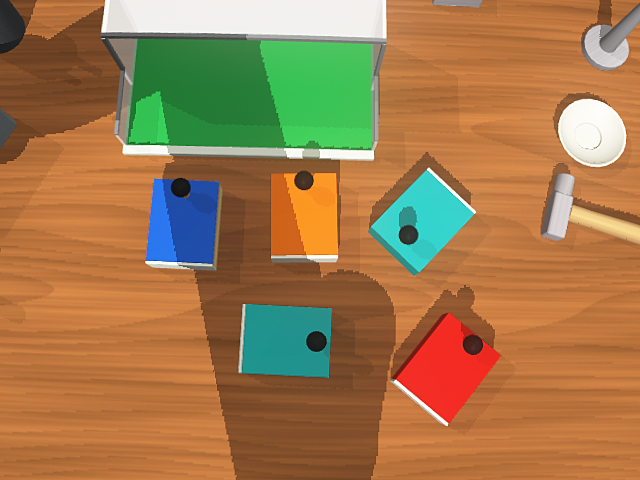

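View pics/wrist0.png

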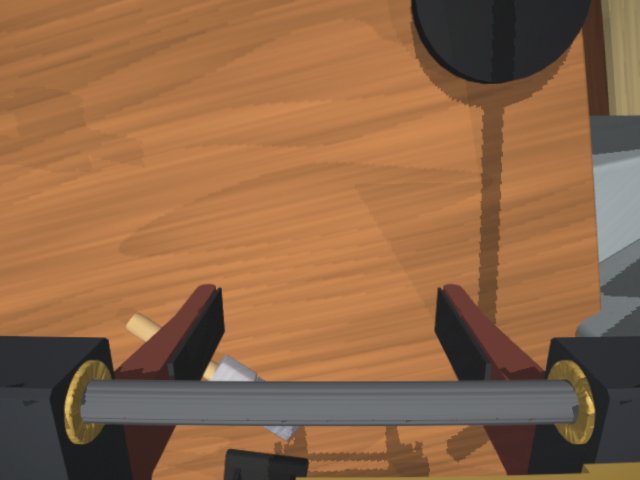

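The top view shows the orange box at about (305,215), its knob at (304,180), the blue box to its left, and the sill's front edge along row 155. I'll measure these next.

```bash
cat > h.py <<'E'
import numpy as np,cv2
from workcell import ctrl
from scipy.spatial.transform import Rotation as Ro
def cam(n,obs=None):
    c=ctrl.camera_info(n); f=240/np.tan(np.radians(c['fov_y']/2))
    K=np.array([[f,0,c['cx']],[0,f,c['cy']],[0,0,1]]); d=np.array([c['k1'],0,0,0.])
    if n=='wrist':
        T=np.eye(4);T[:3,:3]=Ro.from_rotvec(obs['orientation']).as_matrix();T[:3,3]=obs['ee_pos']
        W=np.linalg.inv(T@c['T_tool_cam']); return K,d,W[:3,:3],W[:3,3]
    return K,d,np.array(c['R']),np.array(c['t'])
def rays(n,px,obs=None):
    K,d,R,t=cam(n,obs); u=cv2.undistortPoints(np.array(px,float).reshape(-1,1,2),K,d).reshape(-1,2)
    D=np.c_[u,np.ones(len(u))]@R; return -R.T@t,D
def onz(n,px,z,obs=None):
    C,D=rays(n,px,obs); return C+D*((z-C[2])/D[:,2])[:,None]
def proj(n,X,obs=None):
    K,d,R,t=cam(n,obs); return cv2.projectPoints(np.array(X,float).reshape(-1,1,3),cv2.Rodrigues(R)[0],t,K,d)[0].reshape(-1,2)
def two(n1,p1,n2,p2):
    C1,D1=rays(n1,[p1]);C2,D2=rays(n2,[p2]); A=np.c_[D1[0],-D2[0]]; s=np.linalg.lstsq(A,C2-C1,rcond=None)[0]
    a=C1+s[0]*D1[0];b=C2+s[1]*D2[0]; return (a+b)/2,np.linalg.norm(a-b)
E
python3 - <<'E'
from h import *
def load(n): return cv2.imread(f'pics/{n}0.png')
T=load('top');S=load('scene')
def lid(im,lo,hi,z,n,c=True):
    h=cv2.cvtColor(im,cv2.COLOR_BGR2HSV); m=cv2.inRange(h,np.array(lo),np.array(hi))
    cs=max(cv2.findContours(m,0,2)[0],key=cv2.contourArea); 
    w=onz(n,cv2.convexHull(cs).reshape(-1,2),z)[:,:2].astype(np.float32)
    r=cv2.minAreaRect(w); return r, cv2.boundingRect(cs)
for n,im in(('top',T),('scene',S)):
    for nm,lo,hi in(('orange',(8,190,90),(16,255,255)),('blue',(105,150,80),(125,255,255))):
        print(n,nm,lid(im,lo,hi,36,n))
    h=cv2.cvtColor(im,cv2.COLOR_BGR2HSV); m=cv2.inRange(h,np.array((0,0,0)),np.array((180,255,45)))
    nn,l,st,ce=cv2.connectedComponentsWithStats(m)
    for s,c in zip(st[1:],ce[1:]):
        if 150<s[4]<700: print(n,'dark',s,c.round(1))
    g=cv2.inRange(h,np.array((50,120,40)),np.array((75,255,255)))
    cs=max(cv2.findContours(g,0,2)[0],key=cv2.contourArea); print(n,'green',cv2.boundingRect(cs),cv2.approxPolyDP(cs,4,True).reshape(-1,2).tolist())
print('top sill',onz('top',[[124,153],[373,158],[123,144],[375,150]],10).round(1).tolist())
E
python3 - <<'E'
import cv2
a=cv2.imread('pics/top0.png')[120:280,100:400]; cv2.imwrite('pics/topz.png',cv2.resize(a,None,fx=2.6,fy=2.6,interpolation=2))
a=cv2.imread('pics/scene0.png')[230:420,200:520]; cv2.imwrite('pics/scz.png',cv2.resize(a,None,fx=2.5,fy=2.5,interpolation=2))
E
```

```text
top orange (((510.2140197753906, -7.406822204589844), (104.98072814941406, 83.59967041015625), 1.6499378681182861), (271, 173, 67, 82))
top blue (((496.8953552246094, 145.24508666992188), (83.13569641113281, 105.25066375732422), 88.80497741699219), (146, 179, 73, 85))
top dark [171 178  19  19 277] [180.3 187.1]
top dark [307 332  20  20 313] [316. 341.]
top green (128, 39, 243, 111) [[138, 39], [128, 143], [370, 149], [370, 44]]
scene orange (((512.311279296875, -7.8253631591796875), (103.91015625, 83.79813385009766), 1.606662631034851), (276, 246, 63, 66))
scene blue (((499.2696838378906, 144.42758178710938), (82.04788970947266, 104.76226043701172), 88.50260162353516), (388, 242, 61, 68))
scene dark [175 164  14  15 156] [181.6 170.9]
scene dark [294 169  16  15 182] [301.6 175.7]
scene dark [210 235  16  17 204] [217.2 243. ]
scene dark [414 277  18  18 245] [422.4 285.3]
scene dark [299 281  17  17 224] [307.2 288.8]
scene dark [625 461  15  19 211] [633.2 471.8]
scene green (235, 348, 252, 44) [[235, 380], [486, 390], [481, 358], [239, 348]]
top sill [[592.5, 235.3, 10.0], [594.3, -97.6, 10.0], [605.2, 237.8, 10.0], [605.6, -100.3, 10.0]]
```

View pics/topz.png

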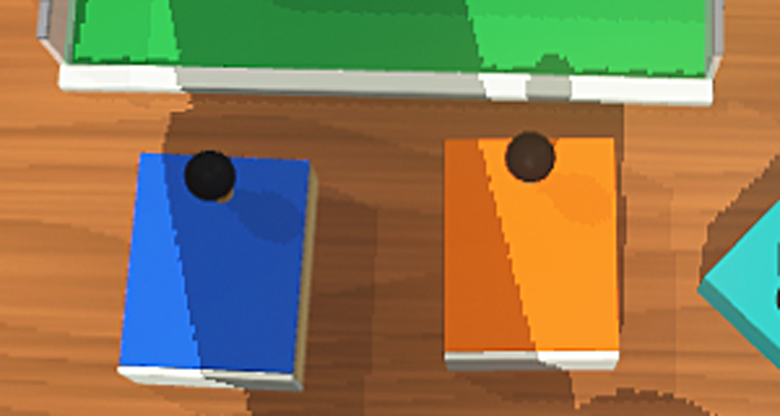

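View pics/scz.png

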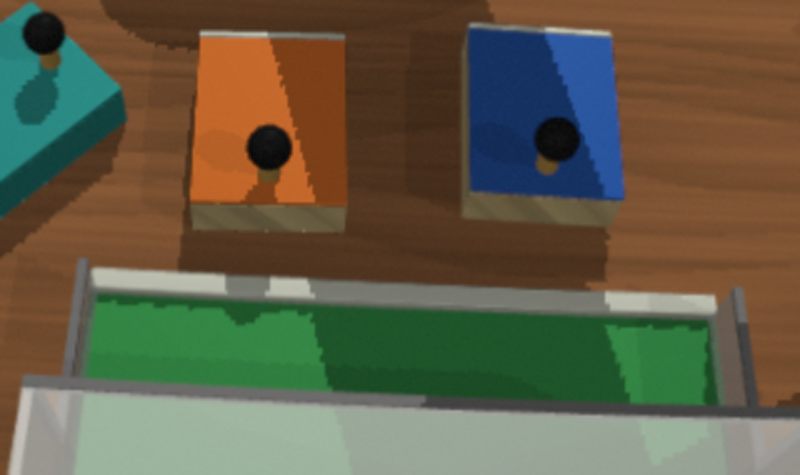

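The zooms show the orange knob at top pixel (303.8,180.4) and scene pixel (307.2,288.8). The path from the box to the sill is clear. Next I'll triangulate the knob and set up the moves.

```bash
cat >> h.py <<'E'
def plan(T0pos,T0R,Tpos,TR):
    "shift cm, rotvec in tool axes"
    return (T0R.T@(np.array(Tpos)-np.array(T0pos))/10).round(2), Ro.from_matrix(T0R.T@TR).as_rotvec().round(3)
E
python3 - <<'E'
from h import *
print('orange knob',two('top',(303.8,180.4),'scene',(307.2,288.8)))
print('blue knob',two('top',(180.3,187.1),'scene',(422.4,285.3)))
print('exp px orange knob top z64',onz('top',[(303.8,180.4)],64),onz('scene',[(307.2,288.8)],64))
# box lid corners (top zoom): front at z36, back with white
p=np.array([[445,139],[614,137],[619,352],[445,352]])/2.6+[100,120]
print(onz('top',p,36).round(1))
p=np.array([[445,369],[617,369]])/2.6+[100,120]
print('back bottom',onz('top',p,0).round(1))
p=np.array([[60,90],[711,104]])/2.6+[100,120]; print('sill foot',onz('top',p,0).round(1))
p=np.array([[60,80],[711,95]])/2.6+[100,120]; print('sill top front?',onz('top',p,10).round(1))
p=np.array([[92,268],[715,295],[90,290],[715,314]])/2.5+[200,230]; print('scene sill front,back z10',onz('scene',p,10).round(1))
p=np.array([[192,204],[346,206]])/2.5+[200,230]; print('scene box front top',onz('scene',p,36).round(1))
p=np.array([[193,229],[345,231]])/2.5+[200,230]; print('scene box front bottom',onz('scene',p,0).round(1))
R=Ro.from_rotvec(ctrl.get_obs()['orientation']).as_matrix();print(R.round(3))
E
```

```text
orange knob (array([545.27784   ,  -6.42655483,  61.8432604 ]), np.float64(0.34053552755368444))
blue knob (array([532.4907791 , 144.66675205,  62.78441083]), np.float64(0.5279414932642231))
exp px orange knob top z64 [[544.63919907  -6.26077713  64.        ]] [[546.47553608  -6.52947256  64.        ]]
[[560.9  35.7  36. ]
 [564.3 -47.3  36. ]
 [457.2 -51.3  36. ]
 [455.1  31.9  36. ]]
back bottom [[452.3  33.5   0. ]
 [454.5 -52.6   0. ]]
sill foot [[593.6 239.5   0. ]
 [594.8 -99.4   0. ]]
sill top front? [[595.6 236.8  10. ]
 [596.3 -98.2  10. ]]
scene sill front,back z10 [[596.2 -98.4  10. ]
 [595.4 237.9  10. ]
 [608.9 -97.9  10. ]
 [606.4 236.5  10. ]]
scene box front top [[567.7 -45.6  36. ]
 [564.3  35.8  36. ]]
scene box front bottom [[565.3 -47.1   0. ]
 [561.9  37.1   0. ]]
[[ 0.226 -0.    -0.974]
 [ 0.974 -0.001  0.226]
 [-0.001 -1.     0.   ]]
```

Run:
```python
from h import *
R0=Ro.from_rotvec(ctrl.get_obs()['orientation']).as_matrix()
y=np.radians(1.9); x=np.array([-np.sin(y),np.cos(y),0]); Y=np.array([0,0,-1.]); TR=np.c_[x,Y,np.cross(x,Y)]
print(plan([141.116,608.844,222.675],R0,[545.5,-6.4,150],TR))
```

```text
(array([-50.79,   7.33, -53.29]), array([-0.   , -0.261, -0.001]))
```

>>> carry_out(delta_pos=[[-3,0,-3],[-6,0,-6],[-9,0,-9],[-12,0,-12],[-15,0,-15],[-18,0,-18],[-21,0,-22],[-24,0,-25],[-27,0,-28],[-29,0,-30],[-30,0,-31],[-30,0,-31]], rotation=[[0,-0.03,0],[0,-0.06,0],[0,-0.09,0],[0,-0.12,0],[0,-0.15,0],[0,-0.18,0],[0,-0.21,0],[0,-0.24,0],[0,-0.261,0],[0,-0.261,0],[0,-0.261,0],[0,-0.261,0]])

```text
t: 1.15
ee_pos: [376.7, 244.0, 222.7]
orientation: [-1.196, -1.23, 1.231]
ft_force: [0.2, -0.4, 0.1]
width: 87.9
```

```bash
cat >> h.py <<'E'
def tgt(yawdeg):
    y=np.radians(yawdeg); x=np.array([-np.sin(y),np.cos(y),0]); Y=np.array([0,0,-1.]); return np.c_[x,Y,np.cross(x,Y)]
def now():
    o=ctrl.get_obs(); return o,o['ee_pos'],Ro.from_rotvec(o['orientation']).as_matrix()
E
python3 - <<'E'
from h import *
o,p,R=now(); print(p,R.round(3),o['t']); print(plan(p,R,[545.5,-6.4,150],tgt(1.9)))
E
```

```text
[376.65348191 243.98415209 222.66099841] [[-0.029  0.    -1.   ]
 [ 1.    -0.001 -0.029]
 [-0.001 -1.    -0.   ]] 1.15
(array([-25.51,   7.28, -16.15]), array([ 0.   , -0.004, -0.001]))
```

>>> carry_out(delta_pos=[[-3,0.8,-2],[-6,1.6,-4],[-9,2.4,-6],[-12,3.4,-8],[-15,4.3,-10],[-18,5.3,-12],[-21,6.3,-14],[-24,7,-15.5],[-25.5,7.3,-16.1],[-25.5,7.3,-16.1],[-25.5,7.3,-16.1]], rotation=[[0,0,0],[0,0,0],[0,0,0],[0,0,0],[0,0,0],[0,0,0],[0,0,0],[0,0,0],[0,0,0],[0,0,0],[0,0,0]])

```text
t: 2.07
ee_pos: [544.5, -2.5, 149.1]
orientation: [-1.193, -1.232, 1.233]
ft_force: [-0.0, 0.1, -0.3]
width: 88.1
```

Run:
```python
from h import *
o,p,R=now(); print(p,R.round(3),o['t'],o['ft_force']); print(plan(p,R,[545.5,-6.4,45],tgt(1.9)))
im=ctrl.get_image('wrist'); cv2.imwrite('pics/w1.png',im[:,:,::-1])
print(proj('wrist',[[545.5,-6.4,64]],o))
```

```text
[544.48531499  -2.52506768 149.12329369] [[-0.032 -0.001 -0.999]
 [ 0.999  0.    -0.032]
 [ 0.    -1.     0.001]] 2.0667 [-0.0075504   0.14037579 -0.296114  ]
(array([-0.4 , 10.41, -0.1 ]), array([-0.001, -0.001,  0.   ]))
[[322.03574152 252.03726663]]
```

View pics/w1.png

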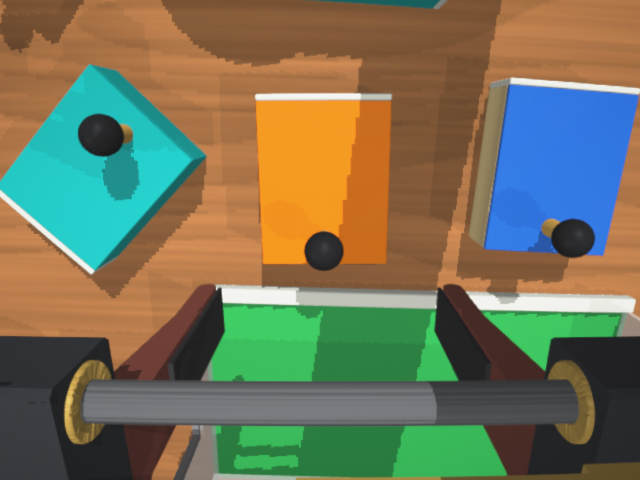

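The wrist view shows the orange knob at (324,251), against a predicted (322,252), so the estimates agree. I'll descend and pinch it.

>>> carry_out(delta_pos=[[-0.2,2,0],[-0.4,4,-0.1],[-0.4,6,-0.1],[-0.4,8,-0.1],[-0.4,9.5,-0.1],[-0.4,10.4,-0.1],[-0.4,10.4,-0.1],[-0.4,10.4,-0.1]], rotation=[[0,0,0],[0,0,0],[0,0,0],[0,0,0],[0,0,0],[0,0,0],[0,0,0],[0,0,0]])

```text
t: 2.78
ee_pos: [545.7, -5.9, 45.9]
orientation: [-1.192, -1.234, 1.235]
ft_force: [0.3, 0.4, 0.6]
width: 87.6
```

>>> carry_out(delta_pos=[[0,0,0],[0,0,0],[0,0,0],[0,0,0],[0,0,0],[0,0,0],[0,0,0],[0,0,0],[0,0,0],[0,0,0]], rotation=[[0,0,0],[0,0,0],[0,0,0],[0,0,0],[0,0,0],[0,0,0],[0,0,0],[0,0,0],[0,0,0],[0,0,0]], hand=255)

```text
t: 3.62
ee_pos: [545.9, -6.8, 45.6]
orientation: [-1.193, -1.234, 1.233]
ft_force: [1.8, 5.1, 2.1]
width: 24.6
```

Run:
```python
from h import *
o,p,R=now(); print(p,R.round(3),o['t'],o['ft_force'],o['width'])
im=ctrl.get_image('wrist'); cv2.imwrite('pics/w2.png',im[:,:,::-1])
```

```text
[545.85689103  -6.84691472  45.63235937] [[-0.033 -0.    -0.999]
 [ 0.999  0.    -0.033]
 [ 0.    -1.     0.   ]] 3.6167 [1.78231552 5.1037143  2.10181934] 24.6246491861649
```

View pics/w2.png

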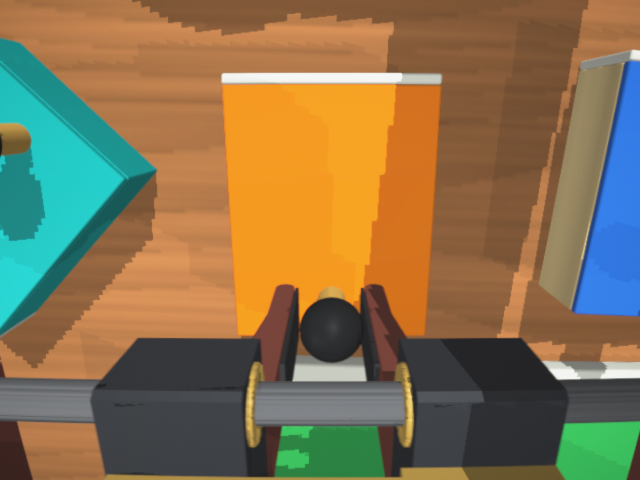

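>>> carry_out(delta_pos=[[0,-0.2,0.1],[0,-0.4,0.2],[0,-0.6,0.3],[0,-0.8,0.4],[0,-1.0,0.5],[0,-1.2,0.5],[0,-1.4,0.5],[0,-1.4,0.5],[0,-1.4,0.5]], rotation=[[0,0,0],[0,0,0],[0,0,0],[0,0,0],[0,0,0],[0,0,0],[0,0,0],[0,0,0],[0,0,0]])

```text
t: 4.42
ee_pos: [541.1, -7.1, 59.9]
orientation: [-1.194, -1.234, 1.233]
ft_force: [0.4, -0.1, -5.8]
width: 23.1
```

Run:
```python
from h import *
o,p,R=now(); print(p,o['t'],o['ft_force'],o['width'])
im=ctrl.get_image('scene'); cv2.imwrite('pics/s3.png',cv2.resize(im[200:420,200:480,::-1],None,fx=2.7,fy=2.7))
```

```text
[541.11486725  -7.06338265  59.87919607] 4.4167 [ 0.36720965 -0.13478848 -5.77442986] 23.066774113409245
```

View pics/s3.png

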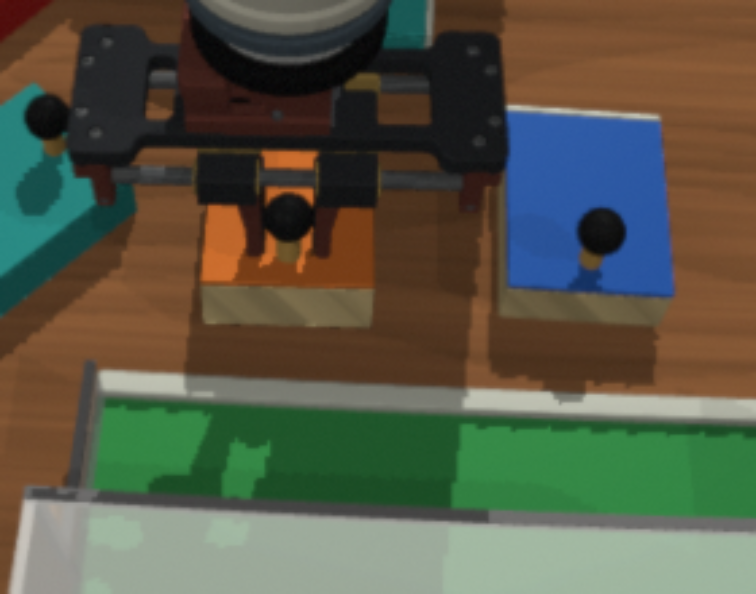

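Run:
```python
from h import *
o,p,R=now(); k=np.array([p[0],p[1],p[2]+19])
def pts(th,yaw=1.9):
    L=np.array([[55,42,0],[55,-42,0],[55,42,36],[55,-42,36],[-55,42,0],[-55,-42,0],[-55,42,36],[-55,-42,36]],float)-[37,0,64]
    return k+(Ro.from_euler('z',yaw,degrees=True)*Ro.from_euler('y',-th)).apply(L)
for th in(0,.05,.1,.155): 
    X=pts(th); print(th,'backz',X[4,2].round(1),'frontlow',X[0].round(1)); print(((proj('scene',X)-[200,200])*2.7).round(0)[:4].tolist(), proj('wrist',X,o)[4:].round(0).tolist())
im=ctrl.get_image('wrist'); cv2.imwrite('pics/w3.png',im[:,:,::-1]); print([ctrl.get_obs()['ft_force'].round(1)])
```

```text
0 backz 14.8 frontlow [557.6  35.5  14.8]
[[371.0, 310.0], [205.0, 307.0], [375.0, 277.0], [201.0, 274.0]] [[420.0, 83.0], [236.0, 83.0], [440.0, 76.0], [216.0, 75.0]]
0.05 backz 10.2 frontlow [560.8  35.6  15.7]
[[371.0, 315.0], [205.0, 312.0], [375.0, 279.0], [201.0, 276.0]] [[418.0, 92.0], [239.0, 92.0], [437.0, 81.0], [220.0, 81.0]]
0.1 backz 5.9 frontlow [563.9  35.7  16.9]
[[371.0, 320.0], [204.0, 316.0], [375.0, 281.0], [201.0, 277.0]] [[416.0, 100.0], [241.0, 100.0], [434.0, 86.0], [223.0, 86.0]]
0.155 backz 1.3 frontlow [567.3  35.8  18.3]
[[372.0, 325.0], [204.0, 321.0], [375.0, 282.0], [200.0, 278.0]] [[414.0, 109.0], [243.0, 109.0], [431.0, 93.0], [226.0, 93.0]]
[array([ 0.5,  0. , -5.1])]
```

View pics/w3.png

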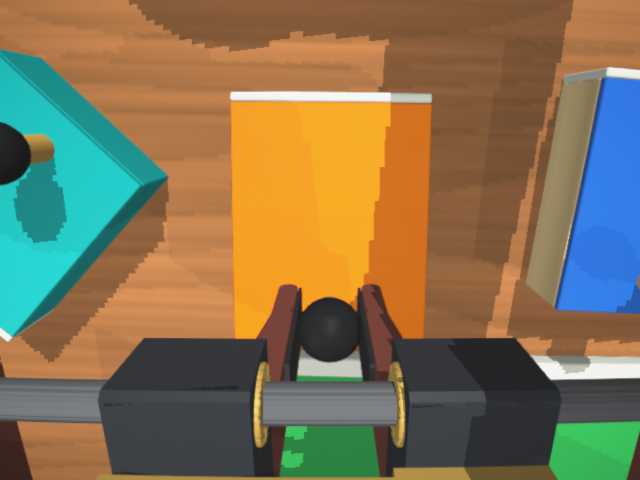

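The wrist view has the back top edge at row 93 and the scene view has the front lower edge at about row 321. Both match a 0.155 rad tilt with the tail on the bench. Next I'll drag it forward over the sill.

>>> carry_out(delta_pos=[[0,0,-0.4],[0,0,-0.8],[0,0,-1.2],[0,0,-1.6],[0,0,-2.0],[0,0,-2.4],[0,0,-2.8],[0,0,-3.2],[0,0,-3.6],[0,0,-4.0],[0,0,-4.1],[0,0,-4.1]], rotation=[[0,0.005,0],[0,0.01,0],[0,0.015,0],[0,0.02,0],[0,0.025,0],[0,0.03,0],[0,0.03,0],[0,0.03,0],[0,0.03,0],[0,0.03,0],[0,0.03,0],[0,0.03,0]])

```text
t: 5.52
ee_pos: [582.3, -5.7, 59.7]
orientation: [-1.208, -1.212, 1.211]
ft_force: [0.6, 0.4, -5.3]
width: 22.5
```

Run:
```python
from h import *
o,p,R=now(); print(p,o['t'],o['ft_force'],o['width'])
im=ctrl.get_image('scene'); cv2.imwrite('pics/s4.png',cv2.resize(im[200:420,200:480,::-1],None,fx=2.7,fy=2.7))
im=ctrl.get_image('wrist'); cv2.imwrite('pics/w4.png',im[:,:,::-1])
```

```text
[582.32265567  -5.69595353  59.72536634] 5.5167 [ 0.55346463  0.43490426 -5.33615973] 22.468925972273066
```

View pics/s4.png

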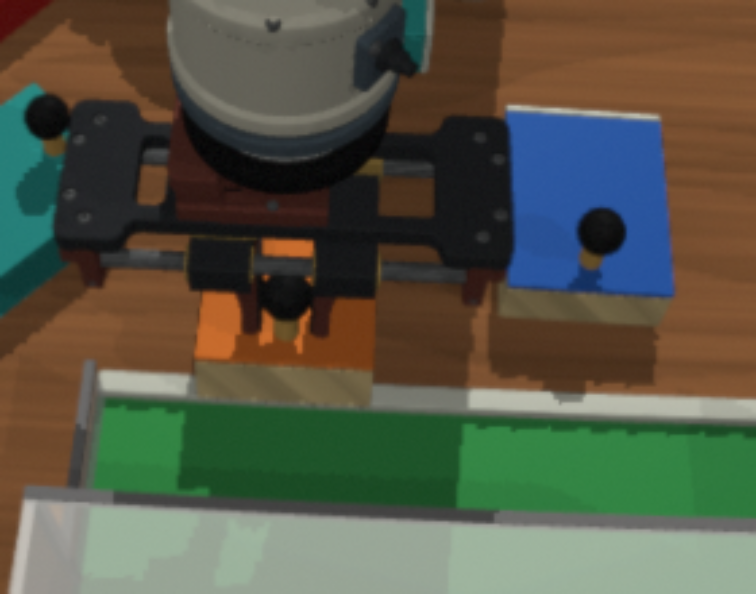

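View pics/w4.png

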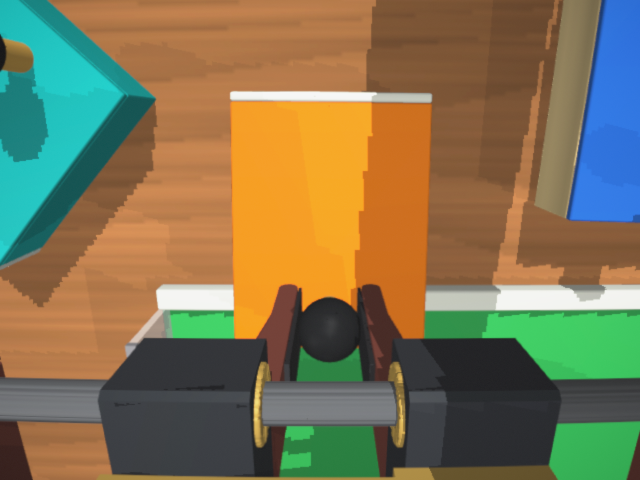

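>>> carry_out(delta_pos=[[0,0.15,0],[0,0.3,0],[0,0.4,0],[0,0.5,0],[0,0.55,0],[0,0.55,0]], rotation=[[0,0,0],[0,0,0],[0,0,0],[0,0,0],[0,0,0],[0,0,0]])

```text
t: 6.12
ee_pos: [582.0, -5.7, 54.8]
orientation: [-1.208, -1.212, 1.212]
ft_force: [-2.4, -0.9, 2.4]
width: 22.6
```

The load is now on the sill: wrist z-force went from -5.3 to +2.4 N. I'll open the fingers.

>>> carry_out(delta_pos=[[0,0,0],[0,0,0],[0,0,0],[0,0,0],[0,0,0],[0,0,0],[0,0,0],[0,0,0]], rotation=[[0,0,0],[0,0,0],[0,0,0],[0,0,0],[0,0,0],[0,0,0],[0,0,0],[0,0,0]], hand=0)

```text
t: 6.78
ee_pos: [581.8, -5.7, 54.1]
orientation: [-1.208, -1.211, 1.212]
ft_force: [0.0, -0.4, 0.9]
width: 72.9
```

>>> carry_out(delta_pos=[[0,-1,0],[0,-2.5,0],[0,-4.5,0],[0,-6.5,0],[0,-8,0],[0,-8,0]], rotation=[[0,0,0],[0,0,0],[0,0,0],[0,0,0],[0,0,0],[0,0,0]])

```text
t: 7.28
ee_pos: [584.0, -5.8, 137.9]
orientation: [-1.212, -1.216, 1.209]
ft_force: [1.1, -0.8, 0.3]
width: 87.8
```

Run:
```python
from h import *
o,p,R=now(); print(p,o['t'],o['ft_force'],o['width'])
im=ctrl.get_image('wrist'); cv2.imwrite('pics/w5.png',im[:,:,::-1])
im=ctrl.get_image('scene'); cv2.imwrite('pics/s5.png',cv2.resize(im[200:420,200:480,::-1],None,fx=2.7,fy=2.7))
```

```text
[584.01201666  -5.7552699  137.93462671] 7.2833 [ 1.05429013 -0.75229814  0.29542733] 87.78115531679967
```

View pics/w5.png

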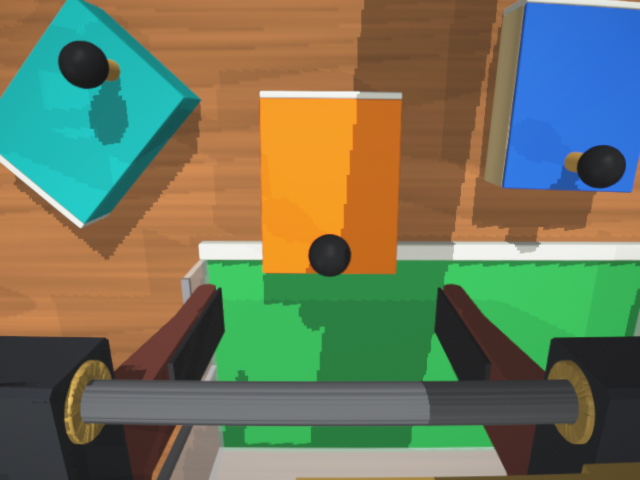

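View pics/s5.png

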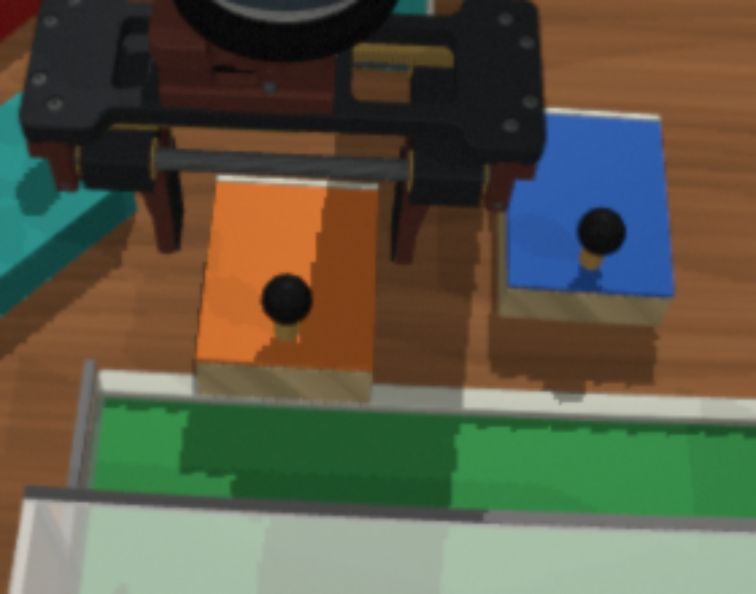

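The box's front end now rests on the sill: front face at rows 365-400 in the scene zoom, with the tail down. Next I'll measure its back edge and the space behind it.

Run:
```python
from h import *
o,p,R=now(); print(R.round(3))
print('back top edge',onz('wrist',[[261,93],[402,95]],36,o).round(1))
p0=np.array([[217,178],[378,186]])/2.7+200; print('scene same',onz('scene',p0,36).round(1))
p0=np.array([[195,395],[372,402]])/2.7+200; print('front low edge z11',onz('scene',p0,11).round(1))
im=cv2.imread('pics/top0.png');h=cv2.cvtColor(im,cv2.COLOR_BGR2HSV)
m=cv2.inRange(h,np.array((80,100,60)),np.array((95,255,255)))
for c in cv2.findContours(m,0,2)[0]:
    if cv2.contourArea(c)>1000: w=onz('top',c.reshape(-1,2),36); print('turq',w.min(0).round(),w.max(0).round())
mid=onz('wrist',[[261,93],[402,95]],36,o).mean(0)
print(plan(p,R,[mid[0]-38,mid[1],138],tgt(0.2)))
```

```text
[[-0.003  0.002 -1.   ]
 [ 1.    -0.    -0.003]
 [-0.    -1.    -0.002]]
back top edge [[491.6 -45.1  36. ]
 [492.4  36.4  36. ]]
scene same [[496.7 -47.   36. ]
 [496.8  36.5  36. ]]
front low edge z11 [[606.8 -49.6  11. ]
 [605.6  37.3  11. ]]
turq [308. -44.  36.] [394.  63.  36.]
turq [ 436. -223.   36.] [572. -89.  36.]
(array([ 0.18, -0.33, 12.82]), array([ 0.002, -0.   , -0.   ]))
```

>>> carry_out(delta_pos=[[0,0,2],[0.1,0,5],[0.1,0,8],[0.1,0,10.5],[0.1,0,12.5],[0.1,0,13],[0.1,0,13],[0.1,0,13]], rotation=[[0,0,0],[0,0,0],[0,0,0],[0,0,0],[0,0,0],[0,0,0],[0,0,0],[0,0,0]], hand=104)

```text
t: 8.05
ee_pos: [452.9, -5.1, 134.0]
orientation: [-1.208, -1.212, 1.211]
ft_force: [0.3, 0.1, -0.2]
width: 51.6
```

>>> carry_out(delta_pos=[[0,2,0],[0,5,0],[0,8,0],[0,10,0],[0,11.2,0],[0,11.6,0],[0,11.6,0],[0,11.6,0]], rotation=[[0,0,0],[0,0,0],[0,0,0],[0,0,0],[0,0,0],[0,0,0],[0,0,0],[0,0,0]])

```text
t: 8.72
ee_pos: [452.9, -5.1, 18.2]
orientation: [-1.208, -1.212, 1.211]
ft_force: [-0.0, 0.5, 0.9]
width: 52.2
```

Run:
```python
from h import *
o,p,R=now(); print(p,R.round(3),o['t'],o['ft_force'],o['width'])
im=ctrl.get_image('top'); cv2.imwrite('pics/t6.png',cv2.resize(im[60:340,100:480,::-1],None,fx=2,fy=2))
```

```text
[452.90458821  -5.13603458  18.213591  ] [[-0.003  0.001 -1.   ]
 [ 1.    -0.    -0.003]
 [-0.    -1.    -0.001]] 8.7167 [-0.04038785  0.51161667  0.94823845] 52.189398165552724
```

View pics/t6.png

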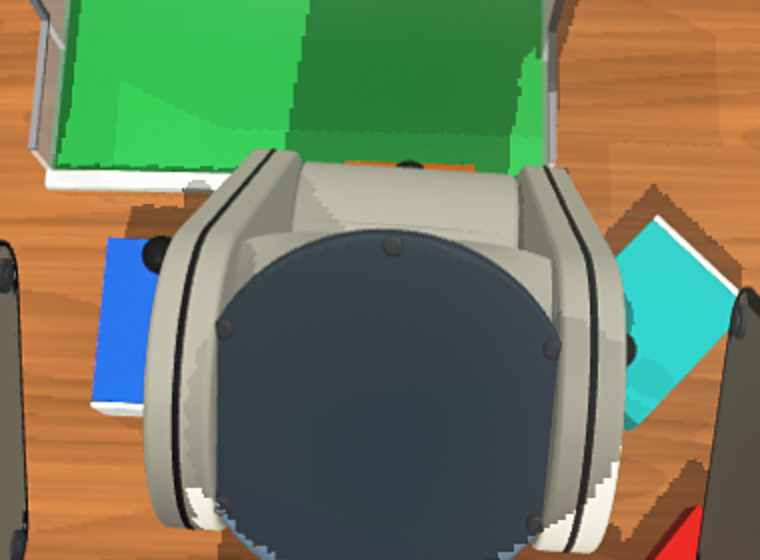

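>>> carry_out(delta_pos=[[0,0,-0.8],[0,0,-1.6],[0,0,-2.2],[0,0,-2.7],[0,0,-3.1],[0,0,-3.5],[0,0,-4],[0,0,-4.5],[0,0,-5],[0,0,-5.5],[0,0,-6],[0,0,-6]], rotation=[[0,0,0],[0,0,0],[0,0,0],[0,0,0],[0,0,0],[0,0,0],[0,0,0],[0,0,0],[0,0,0],[0,0,0],[0,0,0],[0,0,0]])

```text
t: 9.77
ee_pos: [513.4, -4.9, 18.3]
orientation: [-1.209, -1.213, 1.211]
ft_force: [0.3, 0.4, -0.5]
width: 52.1
```

Run:
```python
from h import *
o,p,R=now(); print(p,o['t'],o['ft_force'],o['width'])
im=ctrl.get_image('scene'); cv2.imwrite('pics/s7.png',cv2.resize(im[200:440,200:480,::-1],None,fx=2.5,fy=2.5))
im=ctrl.get_image('wrist'); cv2.imwrite('pics/w7.png',im[:,:,::-1])
```

```text
[513.4000412   -4.93288572  18.30308099] 9.7667 [ 0.2984485   0.39110341 -0.52587489] 52.08303645894489
```

View pics/s7.png

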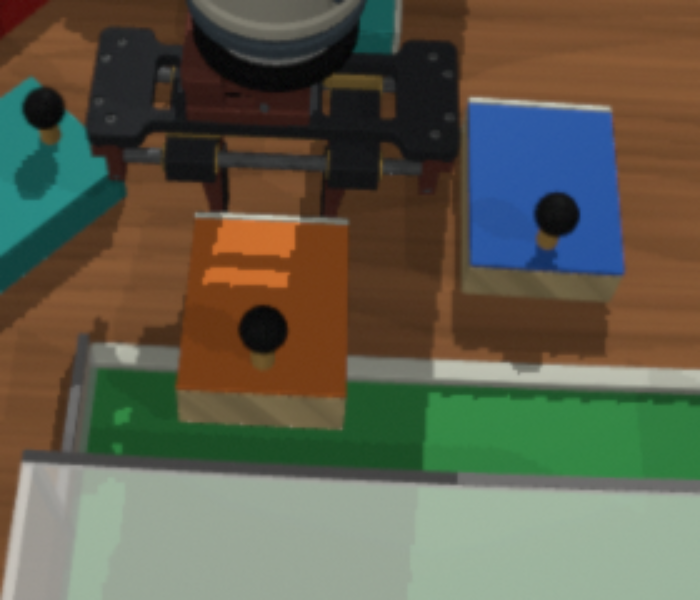

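View pics/w7.png

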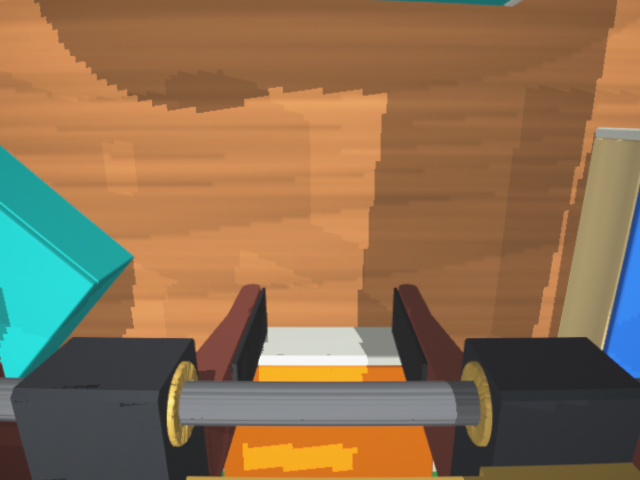

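The box is moving in and staying square, with both fingers on its white back end. I'll keep pushing.

>>> carry_out(delta_pos=[[0,0,-0.4],[0,0,-0.8],[0,0,-1.2],[0,0,-1.6],[0,0,-2],[0,0,-2.4],[0,0,-2.8],[0,0,-3.2],[0,0,-3.6],[0,0,-4],[0,0,-4.4],[0,0,-4.4]], rotation=[[0,0,0],[0,0,0],[0,0,0],[0,0,0],[0,0,0],[0,0,0],[0,0,0],[0,0,0],[0,0,0],[0,0,0],[0,0,0],[0,0,0]])

```text
t: 10.87
ee_pos: [557.1, -4.8, 18.3]
orientation: [-1.209, -1.213, 1.211]
ft_force: [-1.4, 0.1, 0.2]
width: 52.1
```

Run:
```python
from h import *
o,p,R=now(); print(p,o['t'],o['ft_force'],o['width'])
im=ctrl.get_image('scene'); cv2.imwrite('pics/s8.png',cv2.resize(im[200:440,200:480,::-1],None,fx=2.5,fy=2.5))
```

```text
[557.0510331   -4.82478867  18.29966965] 10.8667 [-1.42645534  0.14252477  0.17452001] 52.07010660897767
```

View pics/s8.png

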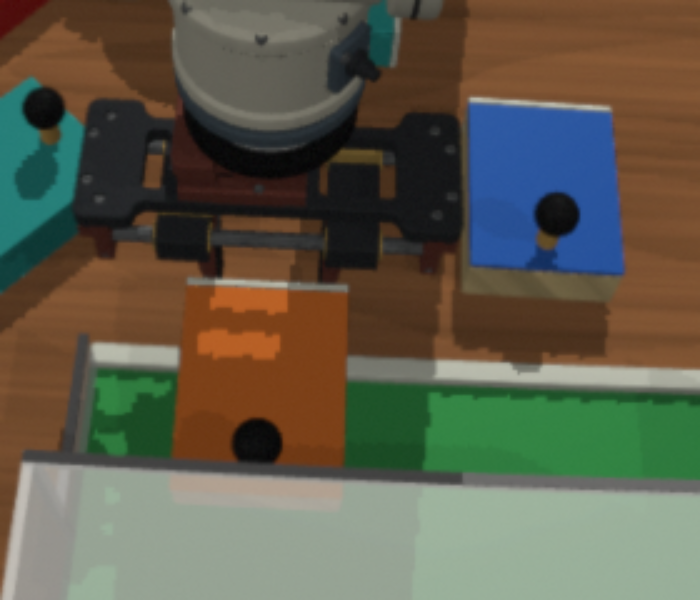

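>>> carry_out(delta_pos=[[0,0,-0.4],[0,0,-0.8],[0,0,-1.2],[0,0,-1.6],[0,0,-2],[0,0,-2.4],[0,0,-2.8],[0,0,-3.2],[0,0,-3.6],[0,0,-4],[0,0,-4.3],[0,0,-4.3]], rotation=[[0,0,0],[0,0,0],[0,0,0],[0,0,0],[0,0,0],[0,0,0],[0,0,0],[0,0,0],[0,0,0],[0,0,0],[0,0,0],[0,0,0]])

```text
t: 11.92
ee_pos: [599.7, -4.6, 18.3]
orientation: [-1.208, -1.212, 1.211]
ft_force: [-0.8, 0.1, -0.8]
width: 51.9
```

Run:
```python
from h import *
o,p,R=now(); print(p,o['t'],o['ft_force'],o['width'])
im=ctrl.get_image('scene'); cv2.imwrite('pics/s9.png',cv2.resize(im[200:440,200:480,::-1],None,fx=2.5,fy=2.5))
```

```text
[599.73510225  -4.63727827  18.28733324] 11.9167 [-0.81115951  0.07257614 -0.81382427] 51.92426682690487
```

View pics/s9.png

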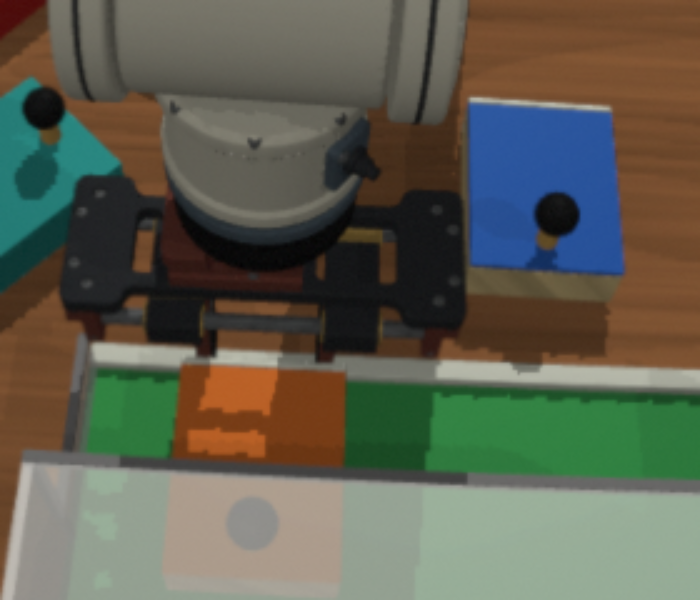

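>>> carry_out(delta_pos=[[0,0,-0.4],[0,0,-0.8],[0,0,-1.2],[0,0,-1.5],[0,0,-1.8],[0,0,-1.8],[0,0,-1.8]], rotation=[[0,0,0],[0,0,0],[0,0,0],[0,0,0],[0,0,0],[0,0,0],[0,0,0]])

```text
t: 12.55
ee_pos: [617.7, -4.6, 18.3]
orientation: [-1.209, -1.213, 1.211]
ft_force: [-1.6, 0.5, -0.3]
width: 51.7
```

>>> carry_out(delta_pos=[[0,0,0.5],[0,0,1.5],[0,0,3],[0,0,5],[0,-1.5,7],[0,-4,9],[0,-7,11],[0,-10,13],[0,-13,15],[0,-16,17],[0,-17,18],[0,-17,18]], rotation=[[0,0,0],[0,0,0],[0,0,0],[0,0,0],[0,0,0],[0,0,0],[0,0,0],[0,0,0],[0,0,0],[0,0,0],[0,0,0],[0,0,0]])

```text
t: 13.55
ee_pos: [436.0, -5.2, 190.7]
orientation: [-1.211, -1.215, 1.209]
ft_force: [0.6, -0.2, -0.2]
width: 51.9
```

Run:
```python
from h import *
o,p,R=now(); print(p,o['t'],o['ft_force'],o['width'])
im=ctrl.get_image('scene'); cv2.imwrite('pics/s10.png',im[:,:,::-1])
im=ctrl.get_image('top'); cv2.imwrite('pics/t10.png',im[:,:,::-1])
```

```text
[435.97073486  -5.18052392 190.6729284 ] 13.55 [ 0.57756609 -0.2084192  -0.16004471] 51.89642272250533
```

View pics/s10.png

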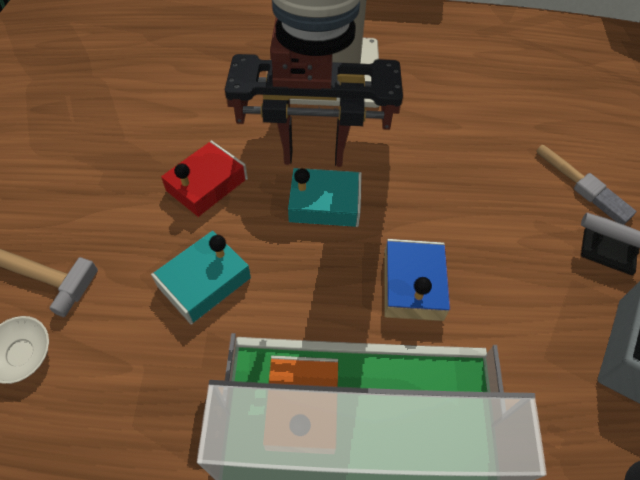

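View pics/t10.png

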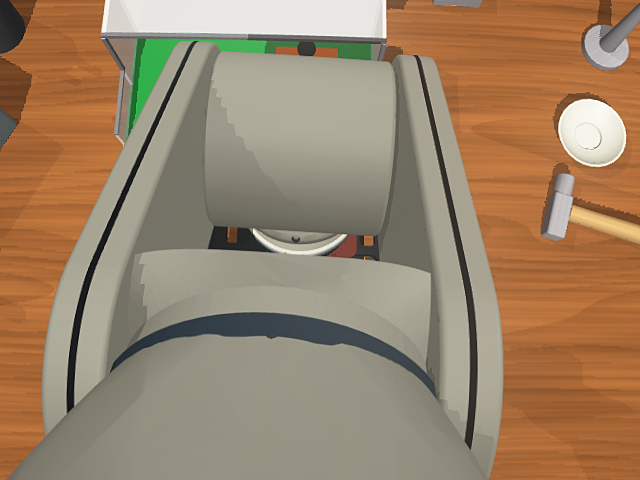

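The box is inside, with its lid's back edge at about (270-338,358) in the scene view. I'll swing the arm aside for a clear top view to check it.

>>> carry_out(delta_pos=[[3,0,0],[6,0,0],[9,0,0],[12,0,0],[15,0,0],[18,0,0],[21,-1,0],[24,-1,0],[27,-1,0],[30,-1,0],[32,-1,0],[32,-1,0]], rotation=[[0,0,0],[0,0,0],[0,0,0],[0,0,0],[0,0,0],[0,0,0],[0,0,0],[0,0,0],[0,0,0],[0,0,0],[0,0,0],[0,0,0]])

```text
t: 14.65
ee_pos: [436.1, 318.4, 196.3]
orientation: [-1.206, -1.213, 1.214]
ft_force: [-0.5, -0.2, 0.4]
width: 52.2
```

Run:
```python
from h import *
T=ctrl.get_image('top')[:,:,::-1]; cv2.imwrite('pics/t11.png',T)
cv2.imwrite('pics/t11z.png',cv2.resize(T[0:200,220:420],None,fx=3,fy=3,interpolation=2))
S=ctrl.get_image('scene')[:,:,::-1]; cv2.imwrite('pics/s11z.png',cv2.resize(S[320:470,220:370],None,fx=4,fy=4,interpolation=2))
for im,n in((T,'top'),(S,'scene')):
    h=cv2.cvtColor(np.ascontiguousarray(im),cv2.COLOR_BGR2HSV)
    for nm,lo,hi in(('orange',(8,150,60),(16,255,255)),('blue',(105,150,80),(125,255,255))):
        m=cv2.inRange(h,np.array(lo),np.array(hi))
        if nm=='orange': m[:, :220]=0;m[:,400:]=0; m[170 if n=='top' else 480:]=0; m[:340 if n=='scene' else 0]=0
        c=max(cv2.findContours(m,0,2)[0],key=cv2.contourArea); print(n,nm,cv2.boundingRect(c),cv2.minAreaRect(onz(n,c.reshape(-1,2),39 if nm=='orange' else 36)[:,:2].astype(np.float32)))
```

```text
top orange (273, 47, 65, 75) ((685.5623168945312, -4.761192321777344), (105.86695098876953, 83.55834197998047), 0.4858388602733612)
top blue (146, 179, 73, 85) ((496.9197692871094, 145.26068115234375), (83.17682647705078, 105.30848693847656), 88.79813385009766)
scene orange (269, 359, 69, 27) ((650.1702270507812, -5.4551849365234375), (83.22293090820312, 31.106348037719727), 89.94462585449219)
scene blue (388, 242, 61, 68) ((499.2669372558594, 144.4567108154297), (82.04454040527344, 104.78358459472656), 88.46133422851562)
```

View pics/t11z.png

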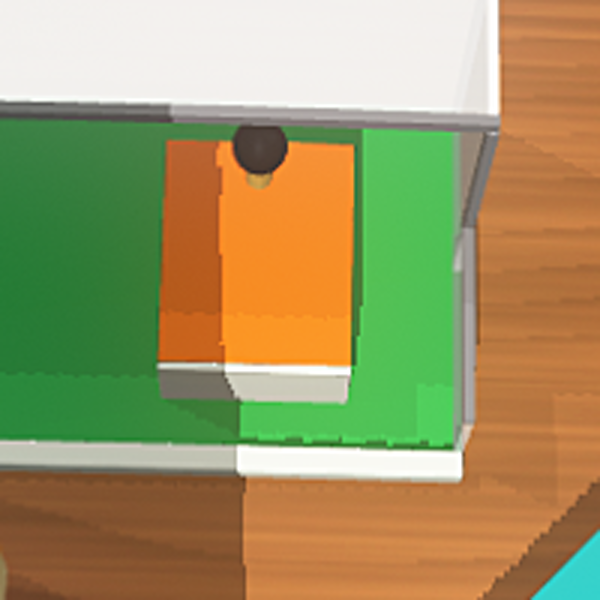

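View pics/s11z.png

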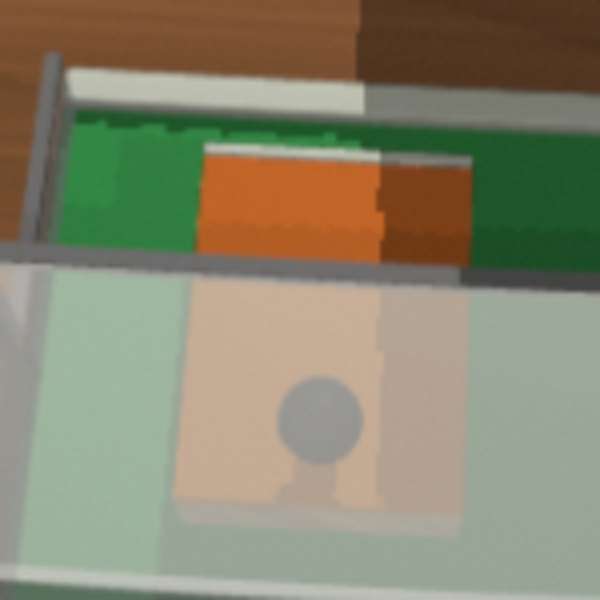

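Run:
```python
from h import *
p=np.array([[160,400],[347,403]])/3+[220,0]; print(onz('top',p,3).round(1))
o=ctrl.get_obs(); print(o['t'],np.abs(o['qvel']).max())
print(ctrl.close_job())
```

```text
[[627.5  36.8   3. ]
 [628.6 -47.6   3. ]]
14.75 0.027731666247108936
the job is handed in; nothing more can be done
None
```

The orange box is in the hood, wholly past the sill and lying flat on the green floor. I handed the job in at about 14.8 s of the 51 s limit.

**What I did**
- I pinched the knob and raised only the front end. The wrist and scene images both matched a tilt of about 0.155 rad with the back end on the bench.
- I dragged the box forward and set its front end on the sill. The wrist z-force went from −5.3 N to +2.4 N as the sill took the load, and I let go there.
- I then pushed the slick back end with two spread fingers until the box was past the sill, and backed the arm off clear.

**Last checks**
- **Position:** the lower back edge is at x ≈ 628 mm. The sill's rear is at about 607 mm, so the box clears it by about 20 mm.
- **Flat and square:** the lid measures 106 x 84 mm at the height of a box lying on the floor. The expected size is about 105 x 84 mm, because the white back end covers part of the 110 mm length. Its yaw is about 0.5°, and I measured the hood's as 0.1 to 0.3°.
- **Blue box:** it measured within 0.1 mm of its starting position.
- **Forces:** wrist force stayed below about 6 N at every reading.

**Disagreements**
- The scene and top cameras differed by 2 to 4 mm on some edges, which is small against the 20 mm clearance.
- While lifting, the grip opening read 22.5 to 23.1 mm on the 24 mm knob, but the knob did not visibly slip.

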